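Free the gold watch: release a clamp of unknown thread

TASK

Two watch holders stand on the white mat, each locked by a lever with a red upright grip; one of them has an unmarked reverse thread. Loosen the lever of the holder that has the gold watch, trying gently one way and, if it does not give, the other, and swing it about a quarter turn open, then let go. Leave the steel watch's lever as it is and both watches lying in their holders.

Things in the scene. Friction and masses are not known exactly. Their poses are not given: they have to be found in the camera images.
- lever_a_grip (a point): centre of the red upright grip (18 mm across, 46 mm tall above its 12 mm wide flat arm, 81 mm above the table) on the clamp lever of one green holder; a or b may hold either watch. x axis points level from the grip to the lever's upright pivot, 60 mm away; z up. Starts tight: a hard stop one way; the other way it loosens, with light drag (2 to 6 N at the grip), stays where left, stop at 100 degrees
- lever_b_grip (a point): the same for the other, identical holder. Which way (clockwise or anticlockwise) loosens is not marked and is opposite on the two. At the start grip, pivot and nest centre lie on one level line, the nest centre 125 mm from the grip. Holders are 140 x 66 mm, jaws up to 45 mm and arms up to 58 mm above the table; only the red grips (top at 104 mm) are higher
- gold_watch_center (a point): gold-coloured round watch without strap, yellow dial, 40 mm across, 10.5 mm thick, loose face up in the nest between the steel jaws of one holder. Point at its centre, 38 mm above the table, z up; its yaw means nothing. The two nests are 230 mm apart on a white mat
- steel_watch_center (a point): steel-grey round watch with a white dial, else the same, in the other holder. Bystanders on the mat: amber jar (50 mm tall), screwdriver, black loupe
There are look-alikes about, which are no part of the job. Leave any orange, purple or turquoise look-alike of the part that bears lever_a_grip alone.

How it is judged:
By the outcome, as a careful person would: the job done as asked, in the order asked, and still so for the second after the job is handed in, with the robot touching nothing.
It also fails if it takes over 32 s, if anything falls off the work surface, if the arm or the gripper's body presses on something with over 40 N, if the wrist force passes 120 N, or if a joint passes its speed limit or range.

ROBOT

A 6-joint arm with a two-finger parallel gripper is mounted at the origin on the work surface. World frame = base frame: x ahead of the robot, y to its left, z up, the work surface at z = 0. Lengths are in m, angles in degrees, forces in N, time in s.
With the tool pointing down it reaches from about 0.25 to 0.725 m from the base axis. Payload 9.7 kg.
Tool frame: the origin (TCP) lies on the centre line of the jaws, within the pads' length; the fingertips stand 22 mm ahead of it and the grasp point (between the pads) lies 3 mm ahead of it; z points along the fingers, y is the direction in which the jaws open and shut (so a half turn about z gives the same grasp; the last joint's range is limited). The gripper opens to 85 mm and grips with 20 to 120 N. Pads are 22 mm wide; open, the fingers measure 114 mm over their backs; the gripper's body (76 mm by 85 mm) begins 54 mm behind the grasp point. The pads swing forward as they close: fully open they stand 13 mm farther back than shut.
Start: joints at [-70.646, 4.979, 10.078, 95.1, 0, 90], TCP at [0.182, -0.519, 0.253] pointing down, gripper open.
Joint ranges: [-179.16, 179.16], [-48.56, 103.87], [-65.8, 70.77], [-126.05, 130.52], [-82.76, 87.17], [-180, 180]. Speed limits (degrees/s): [127.2, 127.2, 147.25, 180, 180, 180].

INTERFACE

Orientations are given as [roll, pitch, yaw] about the fixed x, y, z axes, in that order (R = Rz(yaw) Ry(pitch) Rx(roll)).
In Python, from workcell import get_obs, camera, camera_params, job_done gives the robot as it stands.
- The arm moves only by the tool servo_tool, never from a script. Its argument "steps" is a list of rows, each an object of numbers: "x", "y", "z": the shift along the world's x, y, z in mm; "yaw": the turn about the world's z in degrees. A call has 1 to 12 rows; each row is the pose to reach, as a shift and turn from the pose measured when the call began; what a row does not reach only later rows make up. A row lasts 1/8 s, in which the tool goes at most 62.5 mm and 10.7 degrees, less where a joint would pass 70% of its speed; a pose out of reach is approached as far as the arm can. A call with a gripper value outside its range is refused whole. "grip" is the finger opening in mm, from 0 to 85.4, set as the call begins (left out, the last holds). The fingers move at their own pace and stop on an object; "grip_force" is the grip in N (left out, the last holds). Time passes only in rows, so rows that repeat a pose let the fingers close. It gives the time, the measured TCP pose, the force and the opening at its end, in the units of the state.
- get_obs(): the state, without advancing time (a new reading comes with each control period).
- camera(name): name is "side" or "top"; returns (picture, depth): 384x512x3 uint8, red, green, blue; 384x512 float32, m along the optical axis (not along the pixel's ray), 0 where there is no reading.
- camera_params(name): a dict with "intrinsics" (3x3 intrinsics, pixels), "D" ([k1, k2, p1, p2, k3] as OpenCV has them; the pictures are not rectified), "rvec" (rotation vector, rad) and "tvec" (3), from world to camera coordinates, as OpenCV has them. Camera axes: x right, y down, z forward; pixel columns grow to the right and rows downward; lengths in m; the calibration is good to about 2 mm. A picture is of the moment at which its call begins. camera_params takes no time and is no camera call.
- job_done(): hands the job in, once; it reports no verdict.
The state is a dict: "time": time; "q": joint angles; "qd": joint speeds; "joint_efforts": joint torques, N m; "ee_pos": TCP position; "tcp_rot": TCP orientation; "wrist_force": force on the tool from outside, world axes, zero at the start; "torque": the same for the moment, N m; "opening": finger opening in m.
Only numpy, scipy, OpenCV 4.12 (cv2) and the standard library are available. Lean on these libraries where they do the work, as an engineer would, in place of code of your own. Each camera call takes 0.05 s, during which the arm holds its last target.

## Working session

There is one attempt and no reset: what is moved stays moved. The work goes in short steps, Python scripts to look and compute and a tool call to move; the robot and the scene stay as the last step left them, time stands still between calls to the robot, and variables do not carry over. Pictures are saved under pics/ and viewed, and the job is handed in when it is done.

Besides the shell and the picture viewer there is one more tool, called after "Request:" by a JSON object that holds its "method" and its "body". servo_tool: Moves the arm, as the interface text tells. Its arguments: {"type":"object","properties":{"steps":{"type":"array"},"grip":{"type":"number"},"grip_force":{"type":"number"}},"required":["steps"]}

```bash
mkdir -p pics; python3 - <<'E'
from workcell import *
import cv2,numpy as np
o=get_obs();print(o)
for n in("top","side"):
    p,d=camera(n);cv2.imwrite(f"pics/{n}0.png",p[:,:,::-1]);np.savez(f"{n}0.npz",p=p,d=d);print(camera_params(n))
E
```

```text
{'time': 0.0, 'q': array([-7.06449602e+01,  5.00995503e+00,  1.00328740e+01,  9.50988895e+01,
       -6.26482532e-04,  9.00009174e+01]), 'qd': array([-0.1124184 ,  0.01873662,  0.06107244,  0.05049458, -0.06345143,
        0.04106219]), 'joint_efforts': array([ 3.49421942e-03, -5.20383310e+01,  4.64807582e+01,  1.62726478e-02,
        1.02098381e-04,  8.63288449e-06]), 'ee_pos': array([ 0.18221042, -0.51872203,  0.25257988]), 'tcp_rot': array([-1.79924030e+02,  6.27698345e-04,  1.93541233e+01]), 'wrist_force': array([ 0.29998191, -0.16395401, -1.10250594]), 'torque': array([-0.01273088, -0.016492  , -0.00235985]), 'opening': 0.08566609201591624}
{'intrinsics': array([[469.92039032,   0.        , 253.0956622 ],
       [  0.        , 469.92039032, 187.89273595],
       [  0.        ,   0.        ,   1.        ]]), 'D': array([-0.05276091,  0.        ,  0.        ,  0.        ,  0.        ]), 'rvec': array([ 2.24519254, -1.95595244,  0.1939454 ]), 'tvec': array([-0.14504246,  0.56796275,  0.92208279])}
{'intrinsics': array([[466.90466349,   0.        , 257.35065326],
       [  0.        , 466.90466349, 186.95422235],
       [  0.        ,   0.        ,   1.        ]]), 'D': array([-0.08018416,  0.        ,  0.        ,  0.        ,  0.        ]), 'rvec': array([ 0.65995355, -2.52776627,  1.25253894]), 'tvec': array([0.46325346, 0.27197465, 0.73873715])}
```

View pics/top0.png

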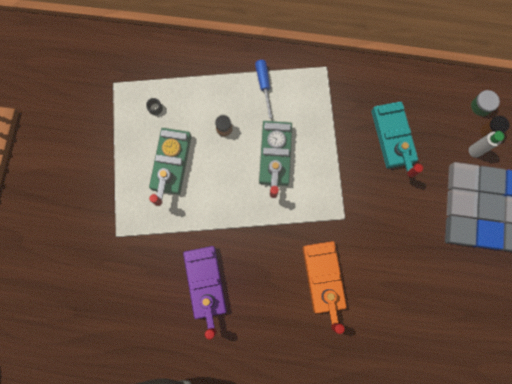

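View pics/side0.png

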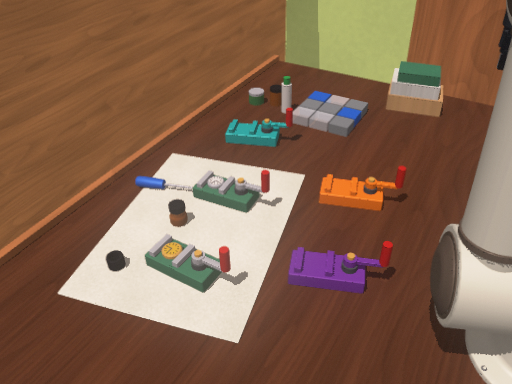

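The gold watch is in the left holder in the top view: watch near (171,148), pivot (164,174), red grip (154,199). The steel holder is at (276,140) with its grip at (274,190). Next I'll measure both.

```bash
cat >h.py <<'E'
from workcell import *
import cv2,numpy as np
P={n:camera_params(n) for n in("top","side")}
def ray(n,uv):
    p=P[n];R=cv2.Rodrigues(p["rvec"])[0]
    q=cv2.undistortPoints(np.array([[uv]],float),p["intrinsics"],p["D"])[0,0]
    return -R.T@p["tvec"],R.T@np.array([q[0],q[1],1])
def plane(n,uv,z):
    c,d=ray(n,uv);return c+d*(z-c[2])/d[2]
def tri(a,b):
    (c1,d1),(c2,d2)=ray("top",a),ray("side",b)
    s=np.linalg.lstsq(np.c_[d1,-d2],c2-c1,rcond=None)[0]
    x,y=c1+d1*s[0],c2+d2*s[1];return (x+y)/2,np.linalg.norm(x-y)
def blobs(img,kind,amin=15):
    h=cv2.cvtColor(img,cv2.COLOR_RGB2HSV);H,S,V=cv2.split(h)
    m={"red":((H<5)|(H>172))&(S>170)&(V>70),"gold":(H>17)&(H<32)&(S>130)&(V>120)}[kind]
    n,l,st,c=cv2.connectedComponentsWithStats(m.astype(np.uint8))
    return [(c[i].round(1),st[i].tolist()) for i in range(1,n) if st[i][4]>=amin]
E
python3 - <<'E'
from h import *
for n in P:
    p=np.load(n+"0.npz")["p"]
    for k in("red","gold"):
        for c,s in blobs(p,k): print(n,k,c,s,plane(n,c,.081 if k=="red" else .043).round(4))
im=np.load("top0.npz")["p"][100:240,100:320,::-1]
cv2.imwrite("pics/topz.png",cv2.resize(im,None,fx=3.6,fy=3.6,interpolation=cv2.INTER_CUBIC))
im=np.load("side0.npz")["p"][150:310,100:310,::-1]
cv2.imwrite("pics/sidez.png",cv2.resize(im,None,fx=3.6,fy=3.6,interpolation=cv2.INTER_CUBIC))
E
```

```text
top red [416.7 168.4] [408, 164, 15, 11, 72] [ 0.6644 -0.3951  0.081 ]
top red [338. 328.] [332, 324, 13, 10, 97] [ 0.3271 -0.2666  0.081 ]
top red [209.7 333.6] [205, 329, 10, 10, 74] [ 0.2829 -0.0233  0.081 ]
top gold [170.4 146.9] [163, 139, 16, 16, 200] [0.6508 0.1243 0.043 ]
top gold [404.8 145.4] [403, 143, 5, 5, 19] [ 0.7235 -0.378   0.043 ]
top gold [162.9 173.4] [161, 172, 5, 4, 17] [0.5905 0.13   0.043 ]
top gold [330.6 296.2] [328, 294, 6, 6, 26] [ 0.3849 -0.2518  0.043 ]
top gold [206.  301.3] [204, 299, 5, 5, 22] [ 0.3402 -0.0031  0.043 ]
side red [288.7 116.6] [286, 108, 7, 19, 103] [ 0.6567 -0.3835  0.081 ]
side red [400.1 176.2] [395, 166, 12, 22, 174] [ 0.3252 -0.2591  0.081 ]
side red [263.9 175.7] [262, 171, 7, 15, 52] [ 0.5847 -0.1206  0.081 ]
side red [385.6 253.2] [379, 241, 14, 26, 251] [ 0.282  -0.0181  0.081 ]
side red [223.2 249.6] [219, 247, 9, 6, 40] [0.5386 0.1114 0.081 ]
side gold [170.9 248.9] [162, 243, 19, 14, 185] [0.6504 0.1273 0.043 ]
```

View pics/topz.png

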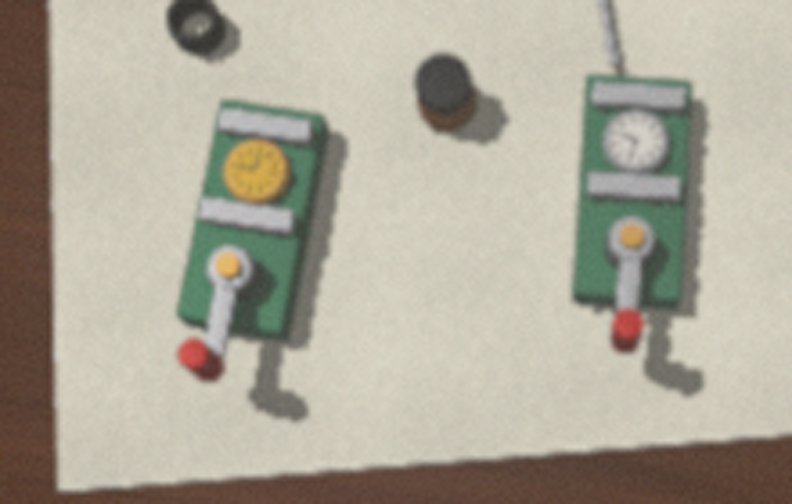

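View pics/sidez.png

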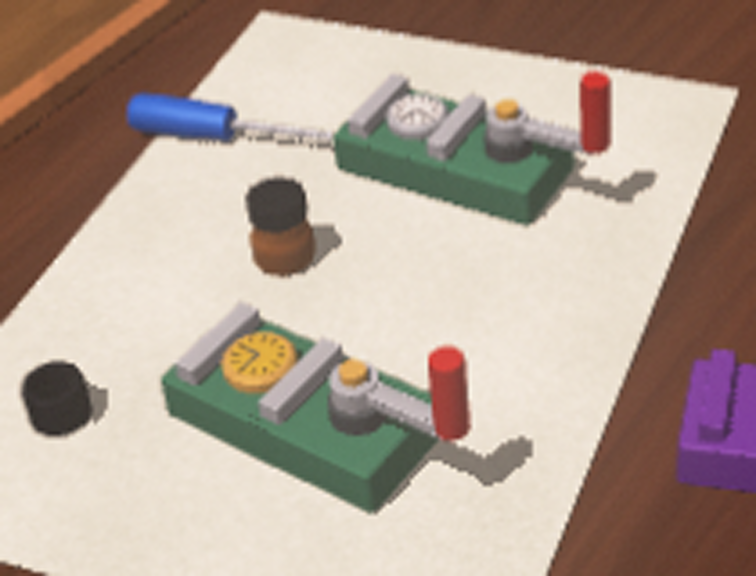

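The views agree: gold watch in the holder at left. The strict red mask missed pixels on the mat, so I'll relax it.

```bash
sed -i 's/(S>170)&(V>70)/(S>110)\&(V>60)/;s/H<5/H<7/' h.py
python3 - <<'E'
from h import *
R={}
for n in P:
    p=np.load(n+"0.npz")["p"]
    for c,s in blobs(p,"red"): print(n,c,s,plane(n,c,.081).round(4)); R[n,s[0]]=c
    h=cv2.cvtColor(p,cv2.COLOR_RGB2HSV)
T=[R[k] for k in R if k[0]=="top" and 100<R[k][0]<180]; S=[R[k] for k in R if k[0]=="side" and abs(R[k][0]-223)<10]
if T and S: print(tri(T[0],S[0]))
w=tri((170.4,146.9),(170.9,248.9));print("watch",w)
# grip top centre: zoom (193,354)/3.6+100 ; side (448,353)/3.6+(100,150)
print("top",tri((153.6,198.2),(224.4,248.2)))
print("piv",tri((162.9,173.4),(100+355/3.6,150+371/3.6)))
E
```

```text
top [415.3 170.1] [407, 163, 17, 15, 148] [ 0.6604 -0.3925  0.081 ]
top [273.8 190.3] [271, 186, 7, 10, 59] [ 0.5785 -0.109   0.081 ]
top [153.7 198.4] [150, 194, 10, 10, 58] [0.5286 0.1305 0.081 ]
top [338. 328.] [331, 323, 14, 11, 123] [ 0.3271 -0.2666  0.081 ]
top [209.8 333.4] [204, 327, 13, 13, 119] [ 0.2833 -0.0235  0.081 ]
side [288.7 116.7] [285, 107, 8, 20, 122] [ 0.6565 -0.383   0.081 ]
side [400.2 176.1] [395, 165, 12, 24, 197] [ 0.3252 -0.2595  0.081 ]
side [264.8 180.4] [261, 170, 8, 22, 158] [ 0.5746 -0.1065  0.081 ]
side [385.6 253.2] [379, 240, 14, 28, 271] [ 0.282  -0.0181  0.081 ]
side [224.1 258.4] [219, 246, 11, 26, 229] [0.5253 0.129  0.081 ]
(array([0.52685692, 0.12965044, 0.08143528]), np.float64(0.00351565826729907))
watch (array([0.65196251, 0.12518431, 0.04024665]), np.float64(0.0009398284063800643))
top (array([0.52552748, 0.12541864, 0.10273404]), np.float64(0.00022787787831360937))
piv (array([0.58578553, 0.12521502, 0.06177666]), np.float64(0.0017268323031271497))
```

Measured: grip (0.5255, 0.126), pivot (0.586, 0.125), gold nest (0.652, 0.125). The spacings come out at 60 and 126 mm, matching the given sizes, and the line lies along +x. Moving above the grip with the jaws opening along y.

Request:
{"method": "servo_tool", "body": {"steps": [{"x":29,"y":54,"z":0,"yaw":-2},{"x":57,"y":108,"z":0,"yaw":-4},{"x":86,"y":161,"z":0,"yaw":-6},{"x":115,"y":215,"z":0,"yaw":-8},{"x":143,"y":269,"z":-5,"yaw":-10},{"x":172,"y":323,"z":-10,"yaw":-12},{"x":200,"y":377,"z":-15,"yaw":-14},{"x":229,"y":430,"z":-20,"yaw":-15},{"x":258,"y":484,"z":-30,"yaw":-16},{"x":286,"y":538,"z":-40,"yaw":-17},{"x":315,"y":592,"z":-50,"yaw":-18},{"x":343,"y":645,"z":-55,"yaw":-19.4}], "grip": 60, "grip_force": 20}}

```text
time: 1.6
ee_pos: [0.5218, 0.0507, 0.1979]
tcp_rot: [-177.7, 0.2, 4.4]
wrist_force: [-1.5, -0.4, 0.1]
opening: 0.0599
```

Request:
{"method": "servo_tool", "body": {"steps": [{"x":0,"y":0,"z":0},{"x":0,"y":0,"z":0},{"x":0,"y":0,"z":0}]}}

```text
schema error: expected keys x, y, z, yaw
```

Request:
{"method": "servo_tool", "body": {"steps": [{"x":2,"y":40,"z":0,"yaw":-2},{"x":4,"y":76,"z":0,"yaw":-4.4},{"x":4,"y":76,"z":0,"yaw":-4.4},{"x":4,"y":76,"z":0,"yaw":-4.4},{"x":4,"y":76,"z":0,"yaw":-4.4}]}}

```text
time: 2.22
ee_pos: [0.5307, 0.068, 0.1982]
tcp_rot: [-175.2, 0.3, 5.0]
wrist_force: [0.0, 0.2, 0.4]
opening: 0.0599
```

```bash
python3 - <<'E'
from h import *
o=get_obs();print(o["time"],o["ee_pos"],o["tcp_rot"],o["wrist_force"])
p,d=camera("side");cv2.imwrite("pics/side1.png",p[:,:,::-1])
E
```

```text
2.225 [0.5307151  0.06802071 0.19823703] [-175.22071539    0.25349172    4.99360599] [0.02603473 0.23141946 0.35093325]
```

View pics/side1.png

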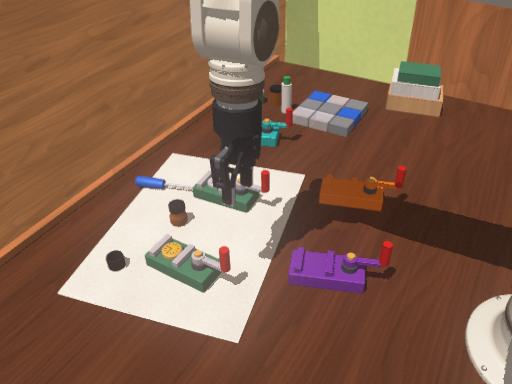

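```bash
python3 - <<'E'
from h import *
o=get_obs();print(o["q"].round(2),o["qd"].round(2))
E
```

```text
[  4.96   2.32   1.08  89.01   4.78 179.96] [ 0.23  0.22 -0.01 -0.03  0.03 -0.02]
```

Joint 6 is at its +180 limit (q6 = q1 + 180 − yaw), so I'll turn the tool to the equivalent yaw of 180. That leaves room for ±90° either way.

Request:
{"method": "servo_tool", "body": {"steps": [{"x":-1,"y":5,"z":0,"yaw":10},{"x":-2,"y":10,"z":0,"yaw":20},{"x":-3,"y":20,"z":0,"yaw":30},{"x":-4,"y":30,"z":0,"yaw":40},{"x":-5,"y":40,"z":0,"yaw":50},{"x":-5,"y":50,"z":0,"yaw":60},{"x":-5,"y":55,"z":0,"yaw":70},{"x":-5,"y":58,"z":0,"yaw":80},{"x":-5,"y":58,"z":0,"yaw":90},{"x":-5,"y":58,"z":0,"yaw":100},{"x":-5,"y":58,"z":0,"yaw":110},{"x":-5,"y":58,"z":0,"yaw":120}]}}

```text
time: 3.78
ee_pos: [0.5257, 0.1259, 0.1982]
tcp_rot: [-175.2, 0.3, 125.3]
wrist_force: [0.0, -0.6, -0.9]
opening: 0.0602
```

The tool kept a 5° roll from the saturation. That's fine for a loose cage around the grip, so I'll turn on to yaw 180 and descend.

Request:
{"method": "servo_tool", "body": {"steps": [{"x":0,"y":1,"z":0,"yaw":10},{"x":0,"y":1,"z":0,"yaw":20},{"x":0,"y":1,"z":0,"yaw":30},{"x":0,"y":1,"z":0,"yaw":40},{"x":0,"y":1,"z":-10,"yaw":50},{"x":0,"y":1,"z":-25,"yaw":54.7},{"x":0,"y":1,"z":-40,"yaw":54.7},{"x":0,"y":1,"z":-60,"yaw":54.7},{"x":0,"y":1,"z":-75,"yaw":54.7},{"x":0,"y":1,"z":-75,"yaw":54.7},{"x":0,"y":1,"z":-75,"yaw":54.7}]}}

```text
time: 5.15
ee_pos: [0.5259, 0.127, 0.1239]
tcp_rot: [-175.2, 0.3, 180.0]
wrist_force: [0.6, -0.2, 0.5]
opening: 0.06
```

```bash
python3 - <<'E'
from h import *
o=get_obs();print(o["q"].round(1))
for n in P:
    p,d=camera(n)
    c=p[130:330,100:330] if n=="side" else p[100:260,80:300]
    cv2.imwrite(f"pics/{n}2.png",cv2.resize(c[:,:,::-1],None,fx=2.9,fy=2.9,interpolation=cv2.INTER_CUBIC))
E
```

```text
[15.8  4.1 -5.3 81.7 -4.7 15.9]
```

View pics/side2.png

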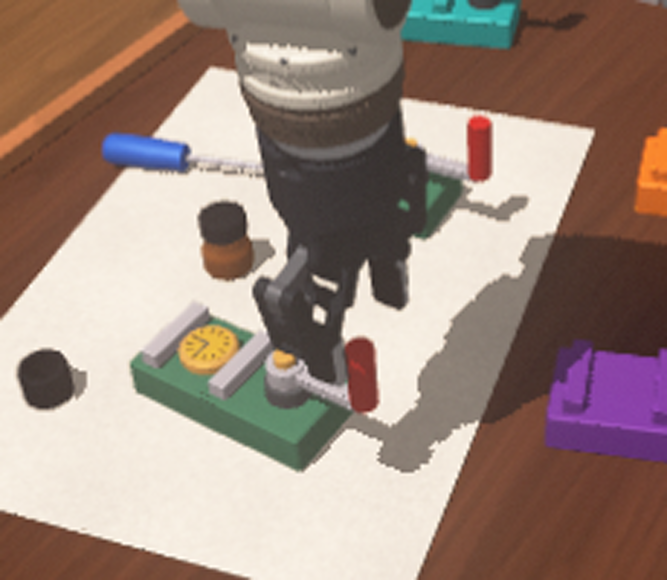

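View pics/top2.png

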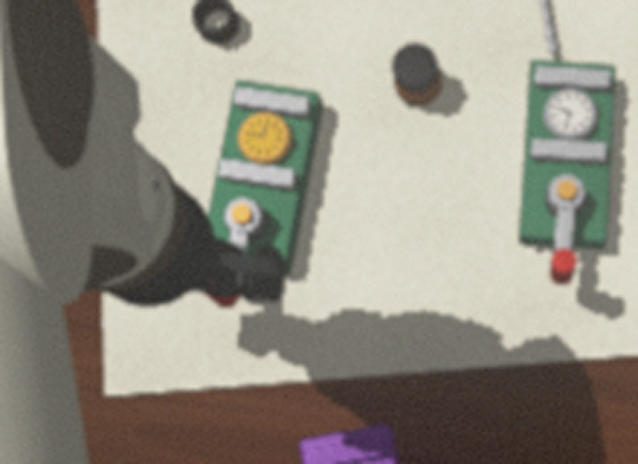

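```bash
python3 - <<'E'
from h import *
for n,sc,off in(("side",2.9,(100,130)),("top",2.9,(80,100))):
    p=P[n]
    pts=np.array([[.526,.127+s*.03-.002,.108] for s in(-1,1)]+[[.5255,.1265,.104],[.5255,.1265,.058],[.526,.097,.12],[.526,.157,.12]])
    uv=cv2.projectPoints(pts,p["rvec"],p["tvec"],p["intrinsics"],p["D"])[0][:,0]
    print(n,((uv-off)*sc).round(0).tolist())
E
```

```text
side [[387.0, 305.0], [332.0, 368.0], [359.0, 342.0], [364.0, 396.0], [384.0, 293.0], [328.0, 355.0]]
top [[256.0, 289.0], [170.0, 277.0], [212.0, 284.0], [225.0, 296.0], [250.0, 285.0], [162.0, 273.0]]
```

Predicted fingertips and grip match the side view: near tip around (325,375), far tip around (395,300), with the grip between them. Descending, then caging.

Request:
{"method": "servo_tool", "body": {"steps": [{"x":0,"y":0,"z":-12,"yaw":0},{"x":0,"y":0,"z":-24,"yaw":0},{"x":0,"y":0,"z":-34,"yaw":0},{"x":0,"y":0,"z":-34,"yaw":0}]}}

```text
time: 5.75
ee_pos: [0.5254, 0.1268, 0.0888]
tcp_rot: [-175.2, 0.2, 180.0]
wrist_force: [-0.2, 0.1, -1.0]
opening: 0.0601
```

Request:
{"method": "servo_tool", "body": {"steps": [{"x":0,"y":0,"z":0,"yaw":0},{"x":0,"y":0,"z":0,"yaw":0},{"x":0,"y":0,"z":0,"yaw":0},{"x":0,"y":0,"z":0,"yaw":0}], "grip": 25, "grip_force": 20}}

```text
time: 6.25
ee_pos: [0.5255, 0.1269, 0.089]
tcp_rot: [-175.2, 0.2, 180.0]
wrist_force: [-0.3, 1.0, 0.2]
opening: 0.0251
```

Request:
{"method": "servo_tool", "body": {"steps": [{"x":0,"y":2,"z":0,"yaw":0},{"x":0,"y":4,"z":0,"yaw":0},{"x":0,"y":5,"z":0,"yaw":0},{"x":0,"y":5,"z":0,"yaw":0}]}}

```text
time: 6.75
ee_pos: [0.5255, 0.1319, 0.089]
tcp_rot: [-175.2, 0.2, -180.0]
wrist_force: [0.2, -2.0, 0.8]
opening: 0.0248
```

Request:
{"method": "servo_tool", "body": {"steps": [{"x":0,"y":1,"z":0,"yaw":0},{"x":0,"y":2,"z":0,"yaw":0},{"x":0,"y":2,"z":0,"yaw":0}]}}

```text
time: 7.12
ee_pos: [0.5254, 0.1339, 0.089]
tcp_rot: [-175.2, 0.2, -180.0]
wrist_force: [-1.7, -2.3, 1.1]
opening: 0.0247
```

Request:
{"method": "servo_tool", "body": {"steps": [{"x":0,"y":1,"z":0,"yaw":0},{"x":0,"y":2,"z":0,"yaw":0},{"x":0,"y":3,"z":0,"yaw":0},{"x":0,"y":3,"z":0,"yaw":0}]}}

```text
time: 7.62
ee_pos: [0.5254, 0.137, 0.089]
tcp_rot: [-175.2, 0.2, -180.0]
wrist_force: [-0.8, -2.4, 1.3]
opening: 0.025
```

```bash
python3 - <<'E'
from h import *
p,d=camera("side")
c=p[150:310,120:310]
print([b for b in blobs(p,"red")])
cv2.imwrite(f"pics/side3.png",cv2.resize(c[:,:,::-1],None,fx=3.6,fy=3.6,interpolation=cv2.INTER_CUBIC))
E
```

```text
[(array([288.7, 116.8]), [285, 107, 8, 21, 125]), (array([400.3, 176.1]), [395, 165, 12, 24, 198]), (array([264.8, 180.4]), [261, 170, 8, 22, 158]), (array([345.8, 242. ]), [313, 224, 64, 34, 955]), (array([385.8, 256.7]), [377, 238, 18, 41, 376]), (array([224.5, 260.5]), [222, 249, 6, 25, 96])]
```

View pics/side3.png

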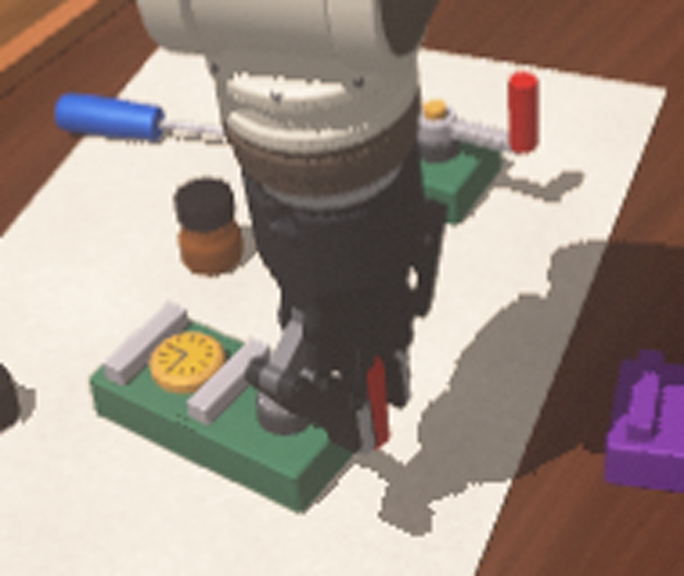

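The force stays at about 2.3 N over 5 mm of travel, which is light drag rather than a stop, so +y (clockwise from above) is the loosening direction. Following the arc with matching yaw.

Request:
{"method": "servo_tool", "body": {"steps": [{"x":1,"y":0,"z":0,"yaw":-6},{"x":2,"y":5,"z":0,"yaw":-14},{"x":4,"y":10,"z":0,"yaw":-20},{"x":6,"y":15,"z":0,"yaw":-25},{"x":8,"y":19.5,"z":0,"yaw":-30},{"x":11,"y":24,"z":0,"yaw":-35},{"x":14,"y":28,"z":0,"yaw":-40},{"x":17.5,"y":32,"z":0,"yaw":-45},{"x":17.5,"y":32,"z":0,"yaw":-45}]}}

```text
time: 8.8
ee_pos: [0.5432, 0.1693, 0.0888]
tcp_rot: [-175.2, 0.2, 135.1]
wrist_force: [0.3, -0.2, 0.5]
opening: 0.0249
```

```bash
python3 - <<'E'
from h import *
o=get_obs();print(o["q"].round(1),o["torque"])
p,d=camera("side")
c=p[150:310,120:310]
cv2.imwrite(f"pics/side4.png",cv2.resize(c[:,:,::-1],None,fx=3.6,fy=3.6,interpolation=cv2.INTER_CUBIC))
E
```

```text
[18.4 11.5 -0.9 81.7 -2.3 63.4] [ 0.10635821 -0.08004361  0.05455925]
```

View pics/side4.png

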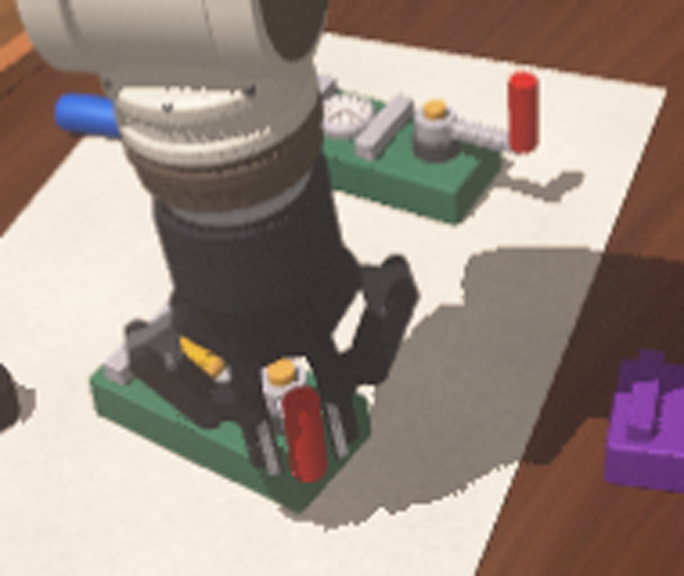

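The lever is at about 45° and caged, with no stray load. Finishing the swing with about 3° of extra lead for the cage clearance.

Request:
{"method": "servo_tool", "body": {"steps": [{"x":3.5,"y":3,"z":0,"yaw":-5},{"x":8,"y":6.5,"z":0,"yaw":-10},{"x":12.5,"y":9,"z":0,"yaw":-15},{"x":17,"y":11.5,"z":0,"yaw":-20},{"x":22,"y":13.5,"z":0,"yaw":-25},{"x":27,"y":15,"z":0,"yaw":-30},{"x":32,"y":16.5,"z":0,"yaw":-35},{"x":37,"y":17,"z":0,"yaw":-40},{"x":42,"y":17,"z":0,"yaw":-45},{"x":45.5,"y":17,"z":0,"yaw":-48},{"x":45.5,"y":17,"z":0,"yaw":-48}]}}

```text
time: 10.22
ee_pos: [0.5885, 0.1864, 0.0888]
tcp_rot: [-175.2, 0.2, 87.3]
wrist_force: [-0.4, 0.5, -0.9]
opening: 0.0248
```

```bash
python3 - <<'E'
from h import *
o=get_obs();print(o["q"].round(1))
p,d=camera("side")
c=p[150:310,120:310]
print(blobs(p,"red"))
cv2.imwrite(f"pics/side5.png",cv2.resize(c[:,:,::-1],None,fx=3.6,fy=3.6,interpolation=cv2.INTER_CUBIC))
E
```

```text
[ 17.   18.5   7.5  83.5   1.4 109.7]
[(array([288.6, 116.8]), [285, 107, 8, 21, 128]), (array([400.2, 176.2]), [395, 165, 12, 24, 196]), (array([264.8, 180.4]), [261, 170, 8, 22, 158]), (array([318.2, 226.2]), [315, 223, 8, 8, 22]), (array([344.1, 240.9]), [308, 224, 69, 34, 974]), (array([385.5, 255.9]), [375, 239, 20, 40, 359]), (array([174.3, 269.6]), [170, 257, 12, 25, 119]), (array([372.1, 267.3]), [366, 266, 14, 3, 15])]
```

View pics/side5.png

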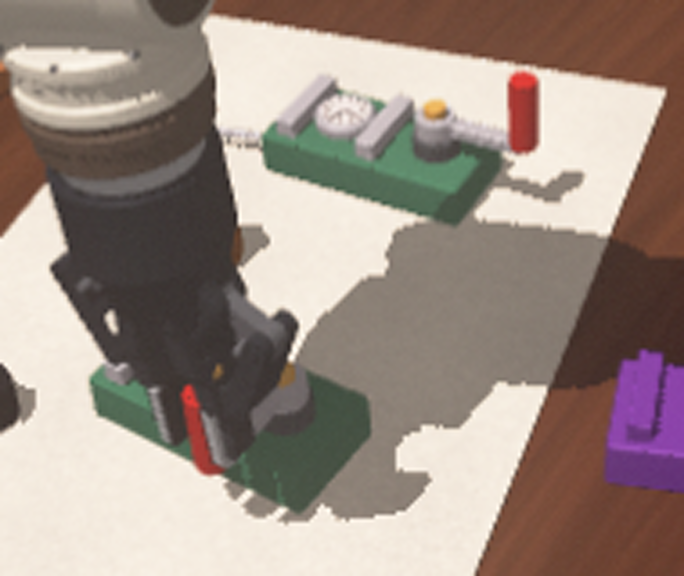

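The grip sits against the trailing pad, near 90°. Opening, then lifting straight up.

Request:
{"method": "servo_tool", "body": {"steps": [{"x":-1,"y":0,"z":0,"yaw":0},{"x":-2,"y":0,"z":0,"yaw":0},{"x":-2,"y":0,"z":0,"yaw":0},{"x":-2,"y":0,"z":15,"yaw":0},{"x":-2,"y":0,"z":35,"yaw":0},{"x":-2,"y":0,"z":60,"yaw":0},{"x":-2,"y":0,"z":90,"yaw":0},{"x":-2,"y":0,"z":130,"yaw":0},{"x":-40,"y":-40,"z":150,"yaw":0},{"x":-80,"y":-90,"z":150,"yaw":0},{"x":-120,"y":-140,"z":150,"yaw":0},{"x":-140,"y":-180,"z":150,"yaw":0}], "grip": 55}}

```text
time: 11.78
ee_pos: [0.4468, 0.005, 0.2404]
tcp_rot: [-175.4, 0.2, 87.3]
wrist_force: [0.3, 0.9, 0.1]
opening: 0.0551
```

```bash
python3 - <<'E'
from h import *
o=get_obs();print(o["time"],o["ee_pos"],o["q"].round(1))
for n in P:
    p,d=camera(n)
    print([(n,b,plane(n,b[0],.081).round(3)) for b in blobs(p,"red",40)],[(b,plane(n,b[0],.043).round(4)) for b in blobs(p,"gold",100)])
    c=p[140:320,90:320] if n=="side" else p[90:250,100:310]
    cv2.imwrite(f"pics/{n}6.png",cv2.resize(c[:,:,::-1],None,fx=3.3,fy=3.3,interpolation=cv2.INTER_CUBIC))
E
```

```text
11.775 [0.44681258 0.00504507 0.24037893] [ 0.6 -4.9 -1.4 98.2  0.1 93.3]
[('top', (array([415.2, 170. ]), [407, 163, 17, 15, 151]), array([ 0.661, -0.392,  0.081])), ('top', (array([273.8, 190.2]), [271, 186, 7, 10, 57]), array([ 0.579, -0.109,  0.081])), ('top', (array([337.6, 327.9]), [331, 323, 14, 11, 112]), array([ 0.327, -0.266,  0.081])), ('top', (array([209.7, 333.6]), [204, 329, 13, 12, 117]), array([ 0.283, -0.023,  0.081]))] []
[('side', (array([400.2, 176.6]), [395, 166, 12, 23, 193]), array([ 0.325, -0.258,  0.081])), ('side', (array([264.8, 180.4]), [261, 170, 8, 22, 158]), array([ 0.575, -0.106,  0.081])), ('side', (array([335.4, 228. ]), [328, 225, 15, 7, 42]), array([ 0.385, -0.038,  0.081])), ('side', (array([385.6, 253.3]), [379, 240, 14, 28, 274]), array([ 0.282, -0.018,  0.081])), ('side', (array([176.8, 268.2]), [171, 256, 13, 26, 244]), array([0.584, 0.188, 0.081])), ('side', (array([385.7, 273.6]), [381, 268, 9, 11, 40]), array([0.267, 0.029, 0.081]))] [((array([170.9, 249.1]), [162, 243, 19, 14, 192]), array([0.6501, 0.1277, 0.043 ]))]
```

View pics/side6.png

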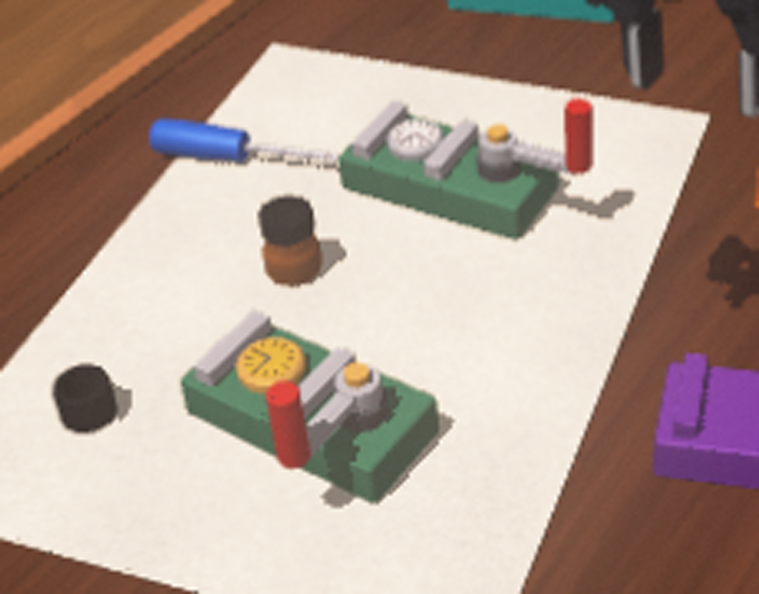

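View pics/top6.png

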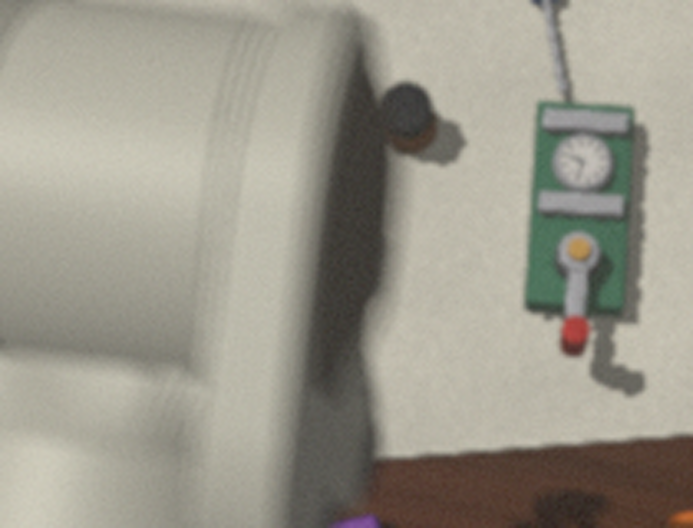

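The grip is now at (0.584, 0.188), almost exactly beside the pivot, which is about 88–90° open. The gold watch is unmoved, and the steel holder and its grip are unchanged. Settling, then handing in.

Request:
{"method": "servo_tool", "body": {"steps": [{"x":0,"y":0,"z":0,"yaw":0},{"x":0,"y":0,"z":0,"yaw":0},{"x":0,"y":0,"z":0,"yaw":0}]}}

```text
time: 12.25
ee_pos: [0.4471, 0.0043, 0.2408]
tcp_rot: [-175.4, 0.2, 87.2]
wrist_force: [-0.1, 0.5, 0.2]
opening: 0.0548
```

```bash
python3 -c "
from workcell import *
print(job_done(),get_obs()['time'])"
```

```text
the job is handed in; nothing more can be done
the job is handed in; nothing more can be done
```

The gold watch's lever is loosened and swung open about a quarter turn, and the job was handed in at about 12.3 s. I caged its grip loosely between the fingers and tried clockwise first. It gave with a light drag of about 2 N, so I swung it round, opened the fingers and backed away.

- **Lever angle:** The last side picture puts the grip at (0.584, 0.188), with the pivot near (0.586, 0.126), so about 88–90° open. The arm blocked the top view, so only the side camera confirms this.
- **Gold watch:** It is still in its nest, unmoved to within 1 mm. This too was seen only by the side camera.
- **Steel watch:** Both cameras show the watch and its lever unchanged.
- **Forces:** The wrist force readings after each move stayed below about 3 N.
- **Off plan:** On the way in, joint 6 ran up to its +180° limit and left the tool tilted by 5°. I turned the tool half round to free it. The tilt stayed, but it did no harm to the loose grip.

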